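# Dry-fit a cone-footed finial in its carved capital

## Robot

A 6-joint arm with a two-finger parallel gripper is mounted at the origin on the work surface. World frame = base frame: x ahead of the robot, y to its left, z up, the work surface at z = 0. Lengths are in mm, angles in rad, forces in N, time in s.
With the tool pointing down it reaches from about 275 to 1000 mm from the base axis. Payload 8.4 kg.
Tool frame: the origin (TCP) lies between the finger pads; the fingertips stand 22 mm ahead of it and the grasp point (between the pads) lies 3 mm ahead of it; z points along the fingers, y is the line along which they close (so a half turn about z gives the same grasp; the last joint's range is limited). The gripper opens to 85 mm and grips with 20 to 120 N. Pads are 22 mm wide; open, the fingers measure 114 mm over their backs; the gripper's body (76 mm by 85 mm) begins 54 mm behind the grasp point. The pads swing forward as they close: fully open they stand 13 mm farther back than shut.
Start: joints at [1.269, 0.353, 1.633, -0, 1.155, -0.002], TCP at [184.579, 597.125, 253.281] pointing down, gripper open.
Joint ranges: [-2.63, 2.63], [-0.92, 2.1], [0.06, 2.66], [-1.3, 4.44], [0, 2.69], [-3.02, 3.02]. Speed limits (rad/s): [2.22, 2.22, 2.79, 3.14, 3.14, 3.14].

## Interface

Orientations are given as [roll, pitch, yaw] about the fixed x, y, z axes, in that order (R = Rz(yaw) Ry(pitch) Rx(roll)).
In Python, from rig import r, grab_frame gives the robot as it stands.
- The arm moves only by the shell command python3 -m inch 'ROWS' [FORCE]. ROWS is JSON, a list of rows, each a list of 7 numbers: the turn, a rotation vector about the tool's x, y, z as a fraction of full scale, then the shift along the tool's x, y, z as a fraction of full scale, then the closure, from 0 (fully open) to 1 (shut). In form: [[rx, ry, rz, dx, dy, dz, fingers], ...]. A call has 1 to 8 rows; each row shifts and turns the commanded pose from where the row before left it, along the tool's axes as they then stand; what a row does not reach is not made up. Full scale, the value 1, is 2.5 cm for a shift and pi rad for a turn. A row lasts 1/12 s, in which the tool goes at most 41.7 mm and 7.16 degrees, less where a joint would pass 70% of its speed; a pose out of reach is approached as far as the arm can. A call with a number of a shift or a turn outside -1 to 1 is refused whole. A call with a gripper value outside its range is refused whole. The fingers move at their own pace and stop on an object; FORCE is the grip in N (left out, the last holds). Time passes only in rows, so rows that do not move let the fingers close. It gives the time, the measured TCP pose, the force, the opening and the grip force at its end, in the units of the state.
- r.sense(): the state, without advancing time (a new reading comes with each control period).
- grab_frame(name): name is "scene" or "top" or "wrist"; returns a dict with "pixels" (420x560x3 uint8, red, green, blue), "z_map" (420x560 float32, mm along the optical axis (not along the pixel's ray), 0 where there is no reading), "vertical_fov" (degrees; the focal length in pixels is half the picture's height over the tangent of half this angle, whatever the lens; pixels are square), "cx", "cy" (the principal point, pixels), "cam_to_world" (4x4, takes a point from camera to world coordinates). Camera axes: x right, y down, z forward; pixel columns grow to the right and rows downward; lengths in mm; the calibration is good to about 2 mm. A picture is of the moment at which its call begins.
- r.sign_off(): hands the job in; it is judged then, once.
The state is a dict: "clock": time; "qpos": joint angles; "qvel": joint speeds; "joint_efforts": joint torques, N m; "eef_pos": TCP position; "tcp_rot": TCP orientation; "contact_force": force on the tool from outside, world axes, zero at the start; "wrist_torque": the same for the moment, N m; "opening": opening from 0.0 (shut) to 1.0 (fully open); "grasp_force": force on a finger pad.
Only numpy, scipy, OpenCV 4.12 (cv2) and the standard library are available. Lean on these libraries where they do the work, as an engineer would, in place of code of your own. Each camera call takes 0.05 s, during which the arm holds its last target. There are 200 camera calls.

## Task

Dry-fit the turned finial that has the cone-shaped foot: stand it in the capital whose socket is a matching tapered cup. With it seated, rock it by its bud about ten degrees to one side, foot still down in the cup, to show that it does not bind; then bring it back upright and fully home and let go. Leave the other finial, the one with the straight foot, standing where it is.

Things in the scene. Friction and masses are not known exactly. Their poses are not given: they have to be found in the camera images.
- cone_finial: Finial to fit: plain turned wood, loose, upright, 0.13-0.25 kg. Origin: centre of the foot's underside, z up its axis. A cone, 28 mm diameter at z = 0 widening to 72 mm at z = 30 mm; a 72 mm disc to z = 36; a 20 mm neck to z = 48; a bud 30 mm in diameter, straight-sided from z = 56 to 84 mm (grip it here from above, any yaw); tip at z = 98 mm.
- capital: Same wood, fixed. 100 x 100 x 20 mm plinth with a conical cup, 84 mm outside at the rim. Origin: centre of the plinth's underside, z up. Cup on the axis: mouth z = 52 mm, 71 mm wide, narrowing at the finial's slope to a flat floor at z = 26, 33 mm wide, where the foot rests when home (2.5 mm play all round). Beyond 3 degrees the finial rides up the wall; raised 5-8 mm it tips freely about its disc.
- peg_finial: The other finial, a bystander: same wood, same bud and height (98 mm), but a straight round foot 36 mm in diameter and a disc only 50 mm across. Origin: centre of the underside of its foot. Leave it alone.
- bored_capital: The other capital, a bystander fixed to the bench: same 100 mm plinth and 52 mm height, but a straight-walled round cup, 52 mm outside and 42 mm inside diameter. Origin: centre of the underside of the plinth. Not the place for the cone-footed finial.

How it is judged:
By the outcome, as a careful person would: the job done as asked, in the order asked, and still so for the second after the job is handed in, with the robot touching nothing.
It also fails if it takes over 42 s, if anything falls off the work surface, if the arm or the gripper's body presses on something with over 40 N, if the wrist force passes 120 N, or if a joint passes its speed limit or range.

## Working session

There is one attempt and no reset: what is moved stays moved. The work goes in short steps, Python scripts to look and compute and a shell command to move; the robot and the scene stay as the last step left them, time stands still between calls to the robot, and variables do not carry over. Pictures are saved under pics/ and viewed, at most 10 in all, crops included, and the job is handed in when it is done.

```bash
ls; mkdir -p pics
python3 - <<'E'
from rig import r, grab_frame
import cv2, numpy as np
s=r.sense(); print(s)
for n in("scene","top"):
    f=grab_frame(n); cv2.imwrite(f"pics/{n}0.png",f["pixels"][:,:,::-1]); np.savez(f"{n}0.npz",**f)
    print(n,f["vertical_fov"],f["cx"],f["cy"],np.round(f["cam_to_world"],3).tolist())
E
```

```text
pics
{'clock': 0.0, 'qpos': array([ 1.26860921e+00,  3.53678865e-01,  1.63414428e+00,  3.57351446e-05,
        1.15518773e+00, -2.39711988e-03]), 'qvel': array([-1.27277038e-04,  8.50306112e-04, -8.42855632e-05, -1.87044610e-03,
        1.02363156e-03,  7.11414549e-04]), 'joint_efforts': array([-2.04978896e-03, -6.05238390e+01, -3.42066658e+01, -1.93101587e-04,
        9.30500304e-03,  7.08375055e-06]), 'eef_pos': array([184.42944086, 596.69928482, 252.53813062]), 'tcp_rot': array([-3.14017452e+00, -3.60720896e-05,  2.84178818e+00]), 'contact_force': array([-0.187573  , -0.3595178 ,  0.95705543]), 'wrist_torque': array([-0.03270798,  0.01385653,  0.03147346]), 'grasp_force': 0.0, 'opening': 0.9991872467117883}
scene 57.95433320169393 281.4723369998891 209.1669993061376 [[-0.807, 0.392, -0.442, 851.855], [0.59, 0.516, -0.621, 471.176], [-0.015, -0.762, -0.648, 525.421], [0.0, 0.0, 0.0, 1.0]]
top 44.4707414314089 277.8060353013629 212.32181541244086 [[0.002, -0.997, 0.074, 441.632], [-1.0, -0.002, 0.008, -4.702], [-0.007, -0.074, -0.997, 1079.485], [0.0, 0.0, 0.0, 1.0]]
```

View pics/top0.png

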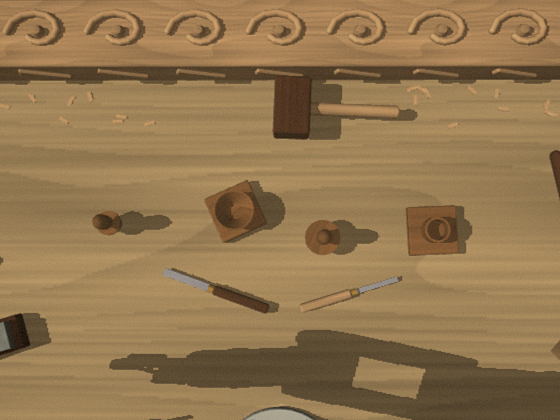

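View pics/scene0.png

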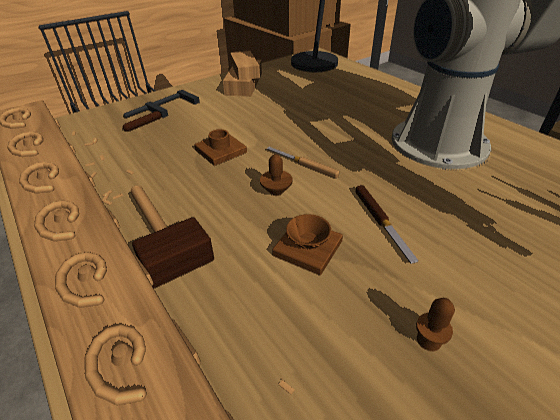

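The top view shows the cone finial at about (323,237), its wide disc visible, and the tapered-cup capital at (236,211). The peg finial is at (107,222) and the bored capital at (437,230). The scene view agrees, with the cone finial at (276,178) and the cup at (308,235). Next I measure the heights and centres.

```bash
cat > h.py <<'E'
import numpy as np, cv2
def cloud(f):
    z=f["z_map"]; h,w=z.shape; F=h/2/np.tan(np.radians(float(f["vertical_fov"]))/2)
    v,u=np.mgrid[:h,:w]; P=np.stack([(u-f["cx"])/F*z,(v-f["cy"])/F*z,z],-1)
    M=f["cam_to_world"]; W=P@M[:3,:3].T+M[:3,3]; W[z==0]=np.nan; return W
def near(W,c,rad,lo,hi):
    m=(np.hypot(W[...,0]-c[0],W[...,1]-c[1])<rad)&(W[...,2]>lo)&(W[...,2]<hi); return W[m]
def circ(p):
    c,rad=cv2.minEnclosingCircle(p[:,:2].astype(np.float32)); return np.round(c,1),round(rad,1),len(p),np.round(np.median(p[:,2]),1)
E
python3 - <<'E'
from h import *
for n,px in(("top",dict(cone=(323,237),cap=(236,211),peg=(107,222),bored=(437,230))),("scene",dict(cone=(276,178),cap=(308,235),peg=(436,320)))):
    f=np.load(n+"0.npz"); W=cloud(f)
    for k,(u,v) in px.items():
        c=W[v,u]; print(n,k,np.round(c,1))
        for nm,lo,hi in(("disc",30,40),("rim",47,57),("bud",55,86),("tip",88,105),("plinth",15,24),("floor",24,30),("bench",-6,6)):
            p=near(W,c,65,lo,hi)
            if len(p)>5: print("  ",nm,*circ(p),np.round(p.mean(0),1))
E
```

```text
top cone [467.9 -83.7  95.6]
   disc [469.  -86.6] 36.0 715 37.0 [469.2 -85.4  36.8]
   bud [469.2 -86.3] 14.7 30 83.9 [468.1 -79.1  79. ]
   tip [469.  -86.1] 13.8 143 94.0 [468.5 -85.9  93.9]
   bench [467.9 -83.7] 65.0 2029 1.2 [466.5 -81.    1.2]
top cap [522.6  89.2  28.5]
   disc [524.6  92.6] 29.5 291 35.1 [524.1  94.2  35. ]
   rim [523.8  92.9] 41.5 486 51.5 [523.9  93.3  51.4]
   bud [523.6  92.8] 40.4 37 55.4 [529.7  83.9  55.8]
   plinth [522.6  89.4] 64.8 922 20.7 [519.   87.3  20.6]
   floor [523.7  91.7] 61.3 300 26.9 [523.4  92.8  26.9]
   bench [522.7  89.2] 65.0 695 1.2 [517.4  75.7   1.2]
top peg [496.6 335.9  81.8]
   disc [497.7 349.5] 25.0 254 36.6 [497.  342.3  36.6]
   bud [497.5 349.6] 15.2 87 73.0 [495.8 340.3  72.7]
   tip [497.6 348.4] 14.2 147 93.8 [497.3 348.2  93.6]
   bench [496.6 335.9] 65.0 2431 1.3 [495.5 329.8   1.2]
top bored [ 484.5 -322.8   25.2]
   disc [ 484.6 -312.2] 25.2 80 32.9 [ 484.5 -314.5   33.7]
   rim [ 484.3 -314.5] 26.0 210 52.5 [ 484.5 -314.1   52.3]
   bud [ 484.1 -314.4] 25.2 28 55.5 [ 480.7 -316.    55.6]
   plinth [ 485.  -320.
[... 569 characters left out ...]
 -67.6   0.5]
scene cap [515.8  82.9  25.9]
   disc [524.5  92.9] 32.4 286 35.5 [516.3  84.   35.4]
   rim [523.   91.8] 42.0 419 51.2 [520.2  88.   50.9]
   plinth [519.  90.] 63.6 1078 20.2 [535.  108.1  20.1]
   floor [525.5  92.5] 24.4 236 26.9 [520.3  88.8  27. ]
   bench [516.2  83.3] 64.9 312 0.5 [529.6 101.1   0.9]
scene peg [511.8 352.1  71.1]
   disc [497.8 349.2] 25.5 613 36.2 [505.1 351.9  36. ]
   rim [500.5 350.4] 14.3 21 53.7 [506.8 353.   52.5]
   bud [498.5 348.9] 14.9 336 72.3 [507.9 352.5  72.1]
   tip [499.6 349.5] 12.7 242 93.8 [501.2 350.1  93.3]
   plinth [507.6 351.9] 14.1 42 17.3 [512.4 353.8  17.4]
   bench [511.8 352.1] 65.0 4629 0.3 [5.220e+02 3.584e+02 3.000e-01]
```

```bash
python3 -m inch '[[0,0,0,-0.4,-0.5,0,0],[0,0,0,-0.8,-0.95,0,0],[0,0,0,-0.8,-0.95,0,0],[0,0,0,-0.8,-0.95,0,0],[0,0,0,-0.8,-0.95,0,0],[0,0,0,-0.8,-0.95,0,0],[0,0,0,-0.8,-0.95,0,0],[0,0,0,-0.8,-0.95,0,0]]' 40
python3 -m inch '[[0,0,0,-0.8,-0.95,0,0],[0,0,0,-0.8,-0.95,0,0],[0,0,0,-0.8,-0.95,0,0],[0,0,0,-0.8,-0.95,0,0],[0,0,0,-0.8,-0.95,0,0],[0,0,0,-0.8,-0.95,0,0],[0,0,0,-0.8,-0.95,0,0],[0,0,0,-0.8,-0.95,0,0]]'
python3 -m inch '[[0,0,0,-0.8,-0.95,0.3,0],[0,0,0,-0.8,-0.95,0.3,0],[0,0,0,-0.8,-0.95,0.3,0],[0,0,0,-0.8,-0.95,0.3,0],[0,0,0,-0.8,-0.95,0.3,0],[0,0,0,-0.8,-0.95,0.3,0],[0,0,0,-0.4,-0.5,0.3,0],[0,0,0,0,0,0,0]]'
cat >> h.py <<'E'
from scipy.spatial.transform import Rotation as Ro
def delta(t):
    from rig import r
    s=r.sense(); R=Ro.from_euler("xyz",s["tcp_rot"])
    print("t",round(s["clock"],2),"pos",np.round(s["eef_pos"],1),"rot",np.round(np.degrees(s["tcp_rot"]),2),"F",np.round(s["contact_force"],1),"T",np.round(s["wrist_torque"],2),"tool units",np.round(R.inv().apply(np.array(t)-s["eef_pos"])/25,3),"open",round(s["opening"],3),"grip",round(s["grasp_force"],1))
E
python3 -c "
from h import *
delta([469.5,-86.3,73])"
```

```text
clock: 0.77
eef_pos: [275.2, 380.5, 253.0]
tcp_rot: [-3.141, -0.0, 2.842]
contact_force: [-0.1, -0.7, -0.1]
opening: 0.994
grasp_force: 0.0
clock: 1.43
eef_pos: [372.0, 151.8, 253.2]
tcp_rot: [-3.142, 0.0, 2.842]
contact_force: [0.5, 0.1, -1.3]
opening: 0.999
grasp_force: 0.0
clock: 2.1
eef_pos: [450.6, -35.6, 199.5]
tcp_rot: [-3.141, -0.001, 2.839]
contact_force: [0.0, 0.5, 0.7]
opening: 0.998
grasp_force: 0.0
t 2.1 pos [450.6 -35.6 199.5] rot [-1.7995e+02 -7.0000e-02  1.6267e+02] F [0.  0.5 0.7] T [ 0.02  0.05 -0.04] tool units [-1.334 -1.705  5.06 ] open 0.998 grip 0.0
```

```bash
python3 -m inch '[[0,0,0,-0.5,-0.6,0.5,0],[0,0,0,-0.5,-0.7,0.5,0],[0,0,0,-0.334,-0.405,0.5,0],[0,0,0,0,0,0,0],[0,0,0,0,0,0,0]]'
python3 - <<'E'
from h import *
from rig import grab_frame
f=grab_frame("wrist"); W=cloud(f); c=(469.5,-86.3)
for nm,lo,hi in(("disc",30,40),("bud",60,84),("tip",88,105)):
    p=near(W,c,60,lo,hi)
    if len(p)>5: print(nm,*circ(p))
delta([469.5,-86.3,73])
E
```

```text
clock: 2.52
eef_pos: [468.8, -83.3, 162.9]
tcp_rot: [3.142, -0.002, 2.841]
contact_force: [-0.1, 0.1, 0.0]
opening: 1.003
grasp_force: 0.0
disc [469.9 -86.9] 36.1 3283 35.5
bud [469.5 -87.1] 15.1 366 74.2
tip [469.4 -86.9] 12.6 802 93.6
t 2.57 pos [469.  -83.  163.4] rot [ 1.7999e+02 -7.0000e-02  1.6280e+02] F [-0.3  0.3  0.2] T [ 0.   -0.01  0.05] tool units [-0.062 -0.122  3.616] open 1.001 grip 0.0
```

```bash
python3 -m inch '[[0,0,0,-0.07,-0.14,0.6,0],[0,0,0,0,0,0.6,0],[0,0,0,0,0,0.6,0],[0,0,0,0,0,0.6,0],[0,0,0,0,0,0.6,0],[0,0,0,0,0,0.6,0],[0,0,0,0,0,0,0],[0,0,0,0,0,0,0]]'
python3 -c "
from h import *
delta([469.5,-86.8,73])"
```

```text
clock: 3.23
eef_pos: [469.9, -86.7, 73.7]
tcp_rot: [3.142, -0.001, 2.843]
contact_force: [-0.1, 0.5, 0.9]
opening: 1.003
grasp_force: 0.0
t 3.23 pos [469.9 -86.7  73.7] rot [ 1.8000e+02 -5.0000e-02  1.6287e+02] F [-0.1  0.5  0.9] T [-0.05 -0.04  0.03] tool units [ 0.013 -0.007  0.027] open 1.003 grip 0.0
```

```bash
python3 -m inch '[[0,0,0,0,0,0,0.4],[0,0,0,0,0,0,0.6],[0,0,0,0,0,0,0.8],[0,0,0,0,0,0,1],[0,0,0,0,0,0,1],[0,0,0,0,0,0,1],[0,0,0,0,0,0,1],[0,0,0,0,0,0,1]]' 40
python3 -c "
from h import *
delta([469.5,-86.8,73])"
```

```text
clock: 3.9
eef_pos: [470.6, -87.8, 73.9]
tcp_rot: [3.142, 0.001, 2.842]
contact_force: [-1.5, -0.6, 6.5]
opening: 0.335
grasp_force: 39.1
t 3.9 pos [470.6 -87.8  73.9] rot [1.8000e+02 5.0000e-02 1.6281e+02] F [-1.5 -0.6  6.5] T [0.03 0.24 0.03] tool units [0.054 0.027 0.037] open 0.335 grip 39.1
```

```bash
python3 -m inch '[[0,0,0,0,0,-0.2,1],[0,0,0,0,0,-0.4,1],[0,0,0,0,0,-0.5,1],[0,0,0,0,0,-0.5,1],[0,0,0,0,0,-0.5,1],[0,0,0,0,0,-0.4,1],[0,0,0,0,0,0,1],[0,0,0,0,0,0,1]]' 60
python3 - <<'E'
from h import *
from rig import grab_frame
delta([523.7,92.5,136])
for n in("scene","top","wrist"):
    f=grab_frame(n); W=cloud(f); cv2.imwrite(f"pics/{n}1.png",f["pixels"][:,:,::-1])
    for nm,lo,hi in(("disctop",90,102),("lower",60,88)):
        p=near(W,(470,-87),45,lo,hi)
        if len(p)>5: print(n,nm,*circ(p))
    p=near(W,(470,-87),45,94,104); p=p[np.hypot(*(p[:,:2]-[470,-87]).T)>14]
    if len(p)>30:
        A=np.c_[p[:,:2]-[470,-87],np.ones(len(p))]; print(n,"plane",np.round(np.linalg.lstsq(A,p[:,2],rcond=None)[0],3),len(p))
E
```

```text
clock: 4.57
eef_pos: [470.5, -87.7, 136.4]
tcp_rot: [3.141, 0.001, 2.842]
contact_force: [0.2, -0.0, -1.8]
opening: 0.332
grasp_force: 59.3
t 4.57 pos [470.5 -87.7 136.4] rot [1.7999e+02 8.0000e-02 1.6282e+02] F [ 0.2 -0.  -1.8] T [-0.05 -0.02 -0.04] tool units [0.095 7.515 0.017] open 0.332 grip 59.3
scene disctop [468.8 -86.7] 36.6 485 98.7
scene lower [481.5 -69.6] 20.7 71 78.0
scene plane [-1.5000e-02 -2.7000e-02  9.8767e+01] 410
wrist disctop [468.7 -86.3] 36.0 5761 96.9
wrist plane [-1.0000e-03 -7.0000e-03  9.6917e+01] 5219
```

View pics/scene1.png

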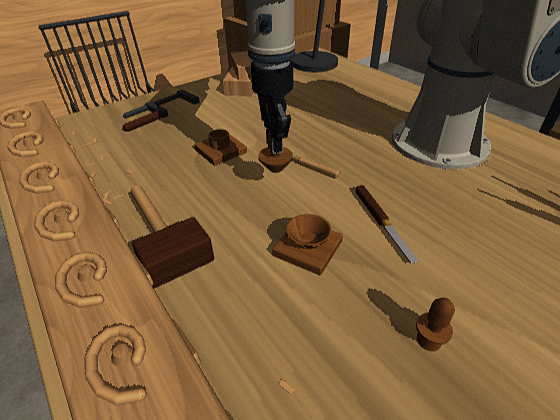

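The scene view shows the finial held upright, with its disc at (276,158), and the peg finial untouched. I'll carry it over to the cup.

```bash
python3 -m inch '[[0,0,0,0,0.3,-0.1,1],[0,0,0,0,0.6,-0.1,1],[0,0,0,0,0.9,0,1],[0,0,0,0,0.9,0,1],[0,0,0,0,0.9,0,1],[0,0,0,0,0.9,0,1],[0,0,0,0,0.9,0,1],[0,0,0,0,0.9,0,1]]'
python3 -m inch '[[0,0,0,0,0.7,0,1],[0,0,0,0,0.35,0,1],[0,0,0,0,0.14,0,1],[0,0,0,0,0,0,1],[0,0,0,0,0,0,1]]'
python3 - <<'E'
from h import *
from rig import grab_frame
delta([525.4,91.3,136])
for n in("wrist","scene"):
    f=grab_frame(n); W=cloud(f); cv2.imwrite(f"pics/{n}2.png",f["pixels"][:,:,::-1])
    for nm,lo,hi in(("disctop",95,106),("rim",46,56),("plinth",15,24)):
        p=near(W,(524,93),75,lo,hi)
        if nm=="rim": 
            p=near(W,(524,93),48,lo,hi); d=np.hypot(*(p[:,:2]-[523.7,92.5]).T); p=p[d>34]
            if len(p)>5:
                A=np.c_[2*p[:,:2],np.ones(len(p))]; s=np.linalg.lstsq(A,(p[:,:2]**2).sum(1),rcond=None)[0]; print(" lsq",np.round(s[:2],1))
        if len(p)>5: print(n,nm,*circ(p))
E
```

```text
clock: 5.38
eef_pos: [516.6, 64.4, 140.4]
tcp_rot: [-3.141, -0.001, 2.842]
contact_force: [0.4, -0.0, -1.5]
opening: 0.335
grasp_force: 59.4
clock: 5.8
eef_pos: [525.0, 90.8, 140.5]
tcp_rot: [-3.141, -0.001, 2.842]
contact_force: [0.2, 0.5, -1.5]
opening: 0.332
grasp_force: 59.5
t 5.8 pos [525.   90.8 140.5] rot [-1.7996e+02 -4.0000e-02  1.6283e+02] F [ 0.2  0.5 -1.5] T [0.02 0.04 0.06] tool units [-0.01   0.024  0.18 ] open 0.332 grip 59.5
wrist disctop [524.1  91.9] 36.0 5739 102.0
 lsq [523.5  92.6]
wrist rim [523.   92.6] 40.7 1209 50.9
wrist plinth [523.9  92.6] 68.5 4172 19.4
scene disctop [523.   91.3] 36.7 756 102.7
 lsq [524.2  92.9]
scene rim [523.5  92.1] 41.1 275 51.3
scene plinth [523.8  92. ] 68.8 1220 20.2
```

View pics/wrist2.png

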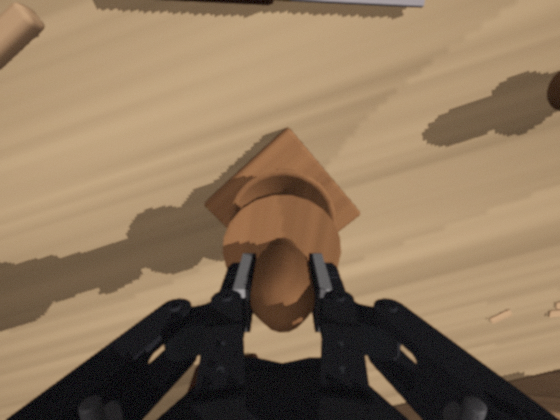

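The wrist view shows the disc centred near (282,245) over the cup, its far rim visible around (290,185), consistent with the measurement to within 1 mm. I'll nudge it and lower.

```bash
python3 -m inch '[[0,0,0,0,0.035,0.1,1],[0,0,0,0,0,0.3,1],[0,0,0,0,0,0.4,1],[0,0,0,0,0,0.3,1],[0,0,0,0,0,0.2,1],[0,0,0,0,0,0.15,1],[0,0,0,0,0,0,1],[0,0,0,0,0,0,1]]'
python3 -c "
from h import *
delta([525,91.5,99.8])"
python3 -m inch '[[0,0,0,0,0,0.05,1],[0,0,0,0,0,0.04,1],[0,0,0,0,0,0.04,1],[0,0,0,0,0,0,1],[0,0,0,0,0,0,1]]'
python3 -c "
from h import *
delta([525,91.5,99.8])"
```

```text
clock: 6.57
eef_pos: [525.6, 92.1, 104.2]
tcp_rot: [-3.141, -0.001, 2.842]
contact_force: [0.2, 0.3, -1.5]
opening: 0.334
grasp_force: 59.5
t 6.57 pos [525.6  92.1 104.2] rot [-1.7998e+02 -3.0000e-02  1.6283e+02] F [ 0.2  0.3 -1.5] T [-0.03 -0.01  0.04] tool units [ 0.017 -0.03   0.177] open 0.334 grip 59.5
clock: 6.98
eef_pos: [525.8, 92.1, 101.4]
tcp_rot: [3.142, 0.0, 2.842]
contact_force: [-1.1, -0.7, -2.1]
opening: 0.332
grasp_force: 59.5
t 6.98 pos [525.8  92.1 101.4] rot [1.8000e+02 1.0000e-02 1.6282e+02] F [-1.1 -0.7 -2.1] T [ 0.04  0.01 -0.04] tool units [ 0.023 -0.032  0.063] open 0.332 grip 59.5
```

```bash
python3 -m inch '[[0,0,0,0.02,-0.03,0.03,1],[0,0,0,0,0,0.03,1],[0,0,0,0,0,0,1],[0,0,0,0,0,0,1]]'
python3 -c "
from h import *
delta([525,91.5,99.8])"
python3 -m inch '[[0,0,0,0,0,0.03,1],[0,0,0,0,0,0,1],[0,0,0,0,0,0,1]]'
python3 - <<'E'
from h import *
from rig import grab_frame
delta([525,91.5,99.8])
for n in("wrist","scene"):
    f=grab_frame(n); W=cloud(f); p=near(W,(524,92),35,58,72); print(n,*circ(p))
    d=np.hypot(*(p[:,:2]-[524,92]).T); p=p[(d>14)&(d<33)]; print(np.median(p[:,2]))
    A=np.c_[p[:,:2]-[524,92],np.ones(len(p))]; print(n,"plane",np.round(np.linalg.lstsq(A,p[:,2],rcond=None)[0],3),len(p))
E
```

```text
clock: 7.32
eef_pos: [525.1, 91.5, 100.1]
tcp_rot: [3.142, 0.0, 2.842]
contact_force: [-1.7, -0.3, 3.2]
opening: 0.335
grasp_force: 59.9
t 7.32 pos [525.1  91.5 100.1] rot [1.8000e+02 1.0000e-02 1.6282e+02] F [-1.7 -0.3  3.2] T [-0.15  0.21 -0.01] tool units [ 0.005 -0.     0.011] open 0.335 grip 59.9
clock: 7.57
eef_pos: [525.4, 91.4, 100.0]
tcp_rot: [3.141, 0.001, 2.842]
contact_force: [-4.1, -1.5, 12.2]
opening: 0.331
grasp_force: 61.1
t 7.57 pos [525.4  91.4 100. ] rot [1.7999e+02 4.0000e-02 1.6283e+02] F [-4.1 -1.5 12.2] T [-0.31  0.67  0.02] tool units [ 0.015 -0.002  0.009] open 0.331 grip 61.1
wrist [524.  92.] 35.0 5401 61.6
61.60406177801278
wrist plane [-7.0000e-03 -6.0000e-03  6.1531e+01] 4125
scene [524.  92.] 35.0 641 62.3
62.349351374122534
scene plane [-6.0000e-03 -5.0000e-03  6.2423e+01] 469
```

Fully home: the disc top reads 62 mm as expected, and it is level with the floor pushing back. Next I lift about 6 mm and tilt about the disc.

```bash
python3 -m inch '[[0,0,0,0,0,-0.06,1],[0,0,0,0.02,0,-0.1,1],[0,0,0,0.01,0,-0.11,1],[0,0,0,0,0,0,1],[0,0,0,0,0,0,1]]'
python3 -c "
from h import *
delta([525,91.5,106])"
```

```text
clock: 8.08
eef_pos: [524.4, 91.8, 105.8]
tcp_rot: [3.141, 0.0, 2.842]
contact_force: [-0.1, -0.4, -1.8]
opening: 0.336
grasp_force: 59.5
t 8.08 pos [524.4  91.8 105.8] rot [1.7999e+02 1.0000e-02 1.6282e+02] F [-0.1 -0.4 -1.8] T [ 0.05 -0.02  0.02] tool units [-0.027 -0.005 -0.006] open 0.336 grip 59.5
```

```bash
python3 -m inch '[[0.0055,0,0,0,0.031,0,1],[0.011,0,0,0,0.061,0.001,1],[0.011,0,0,0,0.061,0.001,1],[0.011,0,0,0,0.061,0.001,1],[0,0,0,0,0,0,1]]'
python3 -m inch '[[0.011,0,0,0,0.061,0.001,1],[0.0085,0,0,0,0.047,0.001,1],[0,0,0,0,0,0,1],[0,0,0,0,0,0,1],[0,0,0,0,0,0,1]]'
python3 - <<'E'
from h import *
from rig import grab_frame,r
delta([525,91.5,106])
R=Ro.from_euler("xyz",r.sense()["tcp_rot"]).as_matrix(); print("tilt",np.degrees(np.arccos(-R[2,2])))
for n in("wrist","scene"):
    f=grab_frame(n); W=cloud(f); cv2.imwrite(f"pics/{n}3.png",f["pixels"][:,:,::-1]); p=near(W,(524,92),34,56,78)
    d=np.hypot(*(p[:,:2]-[524,92]).T); p=p[d>18]
    A=np.c_[p[:,:2]-[524,92],np.ones(len(p))]; s=np.linalg.lstsq(A,p[:,2],rcond=None)[0]; print(n,"plane",np.round(s,3),len(p),np.degrees(np.arctan(np.hypot(*s[:2]))))
E
```

```text
clock: 8.5
eef_pos: [526.3, 97.7, 105.3]
tcp_rot: [-3.019, 0.0, 2.843]
contact_force: [0.3, -0.0, -2.0]
opening: 0.334
grasp_force: 59.6
clock: 8.92
eef_pos: [526.5, 99.3, 104.9]
tcp_rot: [-2.961, -0.0, 2.842]
contact_force: [0.2, 0.3, -1.6]
opening: 0.334
grasp_force: 59.6
t 8.92 pos [526.5  99.3 104.9] rot [-1.6963e+02 -3.0000e-02  1.6283e+02] F [ 0.2  0.3 -1.6] T [ 0.14 -0.03 -0.  ] tool units [-0.036 -0.317  0.013] open 0.334 grip 59.6
tilt 10.374380880758473
wrist plane [-5.8000e-02 -1.8200e-01  6.7306e+01] 3851 10.809355806129851
scene plane [-0.076 -0.192 67.992] 514 11.666646507378239
```

View pics/scene3.png

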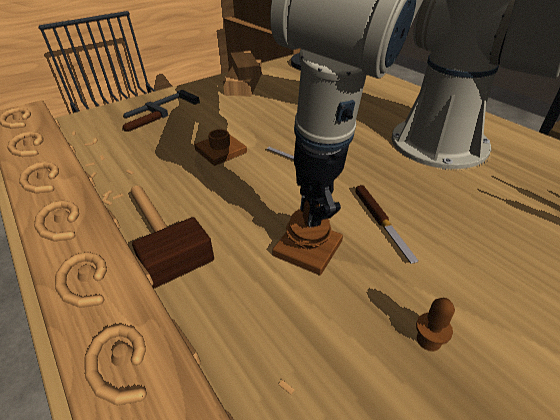

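The scene view shows the finial tilted about 10.5° in the cup at (308,230), foot still inside. I'll bring it upright now, reversing the same path.

```bash
python3 -m inch '[[-0.0085,0,0,0,-0.047,0.001,1],[-0.011,0,0,0,-0.061,0.001,1],[-0.011,0,0,0,-0.061,0.001,1],[-0.011,0,0,0,-0.061,0.001,1],[-0.011,0,0,0,-0.061,0.001,1],[-0.0055,0,0,0,-0.031,0,1],[0,0,0,0,0,0,1],[0,0,0,0,0,0,1]]'
python3 -c "
from h import *
delta([524.6,91.5,100])"
```

```text
clock: 9.68
eef_pos: [524.3, 91.2, 106.0]
tcp_rot: [-3.141, 0.0, 2.841]
contact_force: [-0.2, 0.3, -1.6]
opening: 0.335
grasp_force: 59.6
t 9.68 pos [524.3  91.2 106. ] rot [-1.7999e+02  1.0000e-02  1.6276e+02] F [-0.2  0.3 -1.6] T [-0.02 -0.01 -0.04] tool units [-0.009  0.017  0.238] open 0.335 grip 59.6
```

```bash
python3 -m inch '[[0,0,0,0,0.01,0.08,1],[0,0,0,0,0,0.08,1],[0,0,0,0,0,0.05,1],[0,0,0,0,0,0.03,1],[0,0,0,0,0,0,1],[0,0,0,0,0,0,1]]'
python3 - <<'E'
from h import *
from rig import grab_frame
delta([524.6,91.5,100])
for n in("wrist","scene"):
    f=grab_frame(n); W=cloud(f); p=near(W,(524,92),33,56,70)
    d=np.hypot(*(p[:,:2]-[524,92]).T); p=p[d>14]
    A=np.c_[p[:,:2]-[524,92],np.ones(len(p))]; print(n,"plane",np.round(np.linalg.lstsq(A,p[:,2],rcond=None)[0],3),len(p))
E
```

```text
clock: 10.18
eef_pos: [524.5, 92.2, 100.0]
tcp_rot: [-3.141, 0.0, 2.842]
contact_force: [-1.5, -1.0, 4.1]
opening: 0.338
grasp_force: 60.3
t 10.18 pos [524.5  92.2 100. ] rot [-1.7999e+02  1.0000e-02  1.6285e+02] F [-1.5 -1.   4.1] T [-0.01  0.3   0.03] tool units [-0.01  -0.026  0.002] open 0.338 grip 60.3
wrist plane [-5.0000e-03 -6.0000e-03  6.1563e+01] 4020
scene plane [-6.0000e-03 -9.0000e-03  6.2434e+01] 468
```

```bash
python3 -m inch '[[0,0,0,0,0,0,0.6],[0,0,0,0,0,0,0.5],[0,0,0,0,0,0,0.4],[0,0,0,0,0,0,0.2],[0,0,0,0,0,0,0],[0,0,0,0,0,0,0],[0,0,0,0,0,0,0],[0,0,0,0,0,0,0]]' 20
python3 -m inch '[[0,0,0,0,0,-0.2,0],[0,0,0,0,0,-0.5,0],[0,0,0,0,0,-0.8,0],[0,0,0,0,0,-0.8,0],[0,0,0,0,0,-0.8,0],[0,0,0,0,0,-0.8,0],[0,0,0,0,0,-0.5,0],[0,0,0,0,0,0,0]]'
python3 - <<'E'
from h import *
from rig import grab_frame
delta([524.6,91.5,100])
for n in("wrist","scene"):
    f=grab_frame(n); W=cloud(f); cv2.imwrite(f"pics/{n}4.png",f["pixels"][:,:,::-1]); p=near(W,(524,92),33,56,70)
    d=np.hypot(*(p[:,:2]-[524,92]).T); p=p[d>14]
    A=np.c_[p[:,:2]-[524,92],np.ones(len(p))]; print(n,"plane",np.round(np.linalg.lstsq(A,p[:,2],rcond=None)[0],3),len(p),circ(near(W,(524,92),40,110,130)))
    if n=="scene": print(circ(near(W,(500,349),40,88,105)))
E
```

```text
clock: 10.95
eef_pos: [524.4, 92.0, 99.8]
tcp_rot: [-3.142, -0.0, 2.842]
contact_force: [0.1, 0.1, -0.4]
opening: 1.0
grasp_force: 0.0
clock: 11.62
eef_pos: [526.0, 92.2, 212.9]
tcp_rot: [3.139, 0.004, 2.842]
contact_force: [1.4, -0.7, -0.5]
opening: 1.002
grasp_force: 0.0
t 11.62 pos [526.   92.2 212.9] rot [179.87   0.25 162.82] F [ 1.4 -0.7 -0.5] T [-0.04 -0.01  0.03] tool units [ 0.064 -0.055  4.516] open 1.002 grip 0.0
wrist plane [ 0.    -0.    61.526] 2145 (array([523.8,  93.1]), 14.7, 924, np.float64(117.8))
scene plane [-2.0000e-03 -4.0000e-03  6.2372e+01] 490 (array([523.3,  93.5]), 14.4, 175, np.float64(116.9))
(array([498.6, 348.9]), 12.5, 241, np.float64(93.8))
```

View pics/scene4.png

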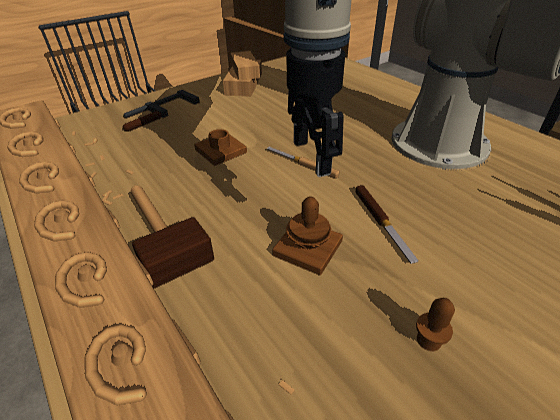

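The finial stands upright and home in the cup at (310,225). The gripper is clear above it, and the peg finial at (436,320) has not moved.

```bash
python3 -m inch '[[0,0,0,0,0,0,0],[0,0,0,0,0,0,0],[0,0,0,0,0,0,0]]'; python3 -c "
from rig import r
print(r.sign_off())"
```

```text
clock: 11.97
eef_pos: [523.8, 91.9, 208.7]
tcp_rot: [-3.141, -0.002, 2.842]
contact_force: [0.1, -0.4, -0.1]
opening: 0.996
grasp_force: 0.0
the job is handed in; nothing more can be done
None
```

The cone-footed finial was seated in the tapered cup, lifted about 6 mm and rocked about 10.5° with its foot still inside the cup, then brought upright, pressed fully home and released. The straight-footed finial was left where it stood, and I handed the job in at about 12 s.

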